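Start the self-test behind a push-latch cover

TASK

Start the self-test of the warning-light unit on the bench: press the grey service cover in at its orange mark so that the push latch lets go and the cover springs wide open, press the green button inside all the way down, then push the cover shut again and press it in until it latches and stays closed by itself. This is fingertip work only: lift or carry nothing, leave the unit standing where it is, and leave the other things on the bench alone.

Things in the scene. Friction and masses are not known exactly. Their poses are not given: they have to be found in the camera images.
- light_unit: Black vehicle warning-light unit standing loose on the bench on two skids, about 2.4 kg, 190 deep (its x), 406 wide (its y), 108 mm high. Origin: centre of its underside, on the bench. +x points to the side with the blue lamps, +y to the cover's hinge side. Flat top deck 95 mm above the bench; round siren pods at both ends (|y| 107 to 203 mm) reach 104 mm.
- cover_mark (a point): Orange round press mark, 23 mm across, on the outer face of the cover, 105 mm from the hinge line and 29 mm from the free edge; moves with the cover. Its z axis is the cover's outward normal (up when shut, toward the unit's +y when open), its y axis points along the cover to the hinge.
- cover_hinge (a point): Middle of the cover's hinge line, 104 mm above the bench, fixed on the unit (axes as the unit's; the line runs along x). The light-grey cover is a flat plate, 132 mm along the hinge line, 134 mm from hinge to free edge, 6 mm thick, outer face 4 mm above the hinge line. Shut, it lies level from the hinge toward the unit's -y, 7 mm above the deck, with only a low hinge strip beside it.
- cover (a joint): Cover angle, rad: about 0 latched shut, 1.5 wide open, -0.05 pressed in to its stop (5 mm at the mark; 3 to 5 N if slow, more if fast). A push-push latch: pressed in to the stop and let go it springs open to 1.5 in about 2 s. To shut, push the outer face over and down, in past 0 to the stop, and let go: it returns to about 0 and stays. If not pressed in beyond -0.04 it may not latch or unlatch.
- test_button (a joint): Travel of the green button, m: 0 up, 0.005 fully down; it springs back. About 5 N takes it fully down.
- test_button_top (a point): Centre of the top of the round green button (24 mm across) in the bay under the cover; 90 mm above the bench, 5 mm below the deck, 80 mm from the hinge line. The bay is 115 mm (unit x) by 140 mm (unit y) and 29 mm deep; nothing else in it is higher than 80 mm above the bench except the latch at its free-edge wall (94 mm).
- led_module: Bystander, loose: small lamp board with three blue lenses, 60 x 44 x 16 mm; origin under its centre.
- screwdriver: Bystander, loose: grey-handled screwdriver, 170 mm long, lying; origin under its middle.
- tape_roll: Bystander, loose: roll of tan tape, 72 mm across, 19 mm high; origin under its centre.
- cleaner: Bystander, loose: white bottle with blue cap, 52 mm across, 120 mm high; origin under its centre.
- meter: Bystander, loose: dark hand-held test meter lying on its back, 150 x 75 x 41 mm; origin under its centre.
- parts_tray: Bystander, loose: blue open tray of spacers, 120 x 90 x 35 mm; origin under its centre.
- horn_grille: Bystander, loose: black round grille, 88 mm across, 14 mm high; origin under its centre.

How it is judged:
By the outcome, as a careful person would: the job done as asked, in the order asked, and still so for the second after the job is handed in, with the robot touching nothing.
It also fails if it takes over 54 s, if anything falls off the work surface, if the arm or the gripper's body presses on something with over 40 N, if the wrist force passes 120 N, or if a joint passes its speed limit or range.

ROBOT

A 6-joint arm with a two-finger parallel gripper is mounted at the origin on the work surface. World frame = base frame: x ahead of the robot, y to its left, z up, the work surface at z = 0. Lengths are in m, angles in rad, forces in N, time in s.
With the tool pointing down it reaches from about 0.325 to 0.875 m from the base axis. Payload 4.4 kg.
Tool frame: the origin (TCP) lies midway between the tips of the shut fingers; the grasp point (between the pads) lies 19 mm behind it (manip.grip_depth is the distance from the TCP to the grasp point, in m); z points along the fingers, y is the direction in which the jaws open and shut (so a half turn about z gives the same grasp; the last joint's range is limited). The gripper opens to 85 mm and grips with 20 to 120 N. Pads are 22 mm wide; open, the fingers measure 114 mm over their backs; the gripper's body (76 mm by 85 mm) begins 54 mm behind the grasp point. The pads swing forward as they close: fully open they stand 13 mm farther back than shut.
Start: joints at [-0.15, 0.207, 1.542, -0, 1.393, -0.15], TCP at [0.575, -0, 0.231] pointing down, gripper open.
Joint ranges: [-2.73, 2.73], [-0.86, 2.22], [0.23, 2.46], [-1.11, 4.25], [0.08, 2.63], [-2.82, 2.82]. Speed limits (rad/s): [2.79, 2.79, 3.14, 3.14, 3.14, 3.14].

INTERFACE

Orientations are given as [roll, pitch, yaw] about the fixed x, y, z axes, in that order (R = Rz(yaw) Ry(pitch) Rx(roll)).
In Python, from bench import get_state, vision, ticket, manip gives the robot as it stands. The module is installed in compiled form; this text tells all that it offers.
- The arm moves only by the shell command python3 -m jog 'ROWS' [FORCE]. ROWS is JSON, a list of rows, each a list of 5 numbers: the closure, from 0 (fully open) to 1 (shut), then the shift along the tool's x, y, z in mm, then the turn about the tool's z in rad. In form: [[hand, tx, ty, tz, turn], ...]. A call has 1 to 10 rows; each row is the pose to reach, as a shift and turn from the pose commanded when the call began, along the tool's axes at that moment; what a row does not reach only later rows make up. A row lasts 1/10 s, in which the tool goes at most 50 mm and 8.59 degrees, less where a joint would pass 70% of its speed; a pose out of reach is approached as far as the arm can. A call with a gripper value outside its range is refused whole. The fingers move at their own pace and stop on an object; FORCE is the grip in N (left out, the last holds). Time passes only in rows, so rows that repeat a pose let the fingers close. It gives the time, the measured TCP pose, the force and the opening at its end, in the units of the state.
- get_state(): the state, without advancing time (a new reading comes with each control period).
- vision.get_image(name): name is "scene" or "side" or "wrist"; returns a dict with "image" (384x512x3 uint8, red, green, blue), "K" (3x3 intrinsics, pixels), "k1" (the pictures are not rectified: a ray, as slopes to the right and down, at radius r is drawn at 1 + k1 r^2 times it, then the intrinsics apply), "world_from_camera" (4x4, takes a point from camera to world coordinates); the wrist camera has in their place "T_tool_cam" (4x4, takes a point from camera to tool coordinates, whose origin is the TCP and whose axes are the flange's). Camera axes: x right, y down, z forward; pixel columns grow to the right and rows downward; lengths in m; the calibration is good to about 2 mm. A picture is of the moment at which its call begins: read the wrist's pose just before it. There is no depth.
- ticket.sign_off(): hands the job in, once; it reports no verdict.
The state is a dict: "time": time; "q": joint angles; "dq": joint speeds; "joint_efforts": joint torques, N m; "tool_pos": TCP position; "orientation": TCP orientation; "ft_force": force on the tool from outside, world axes, zero at the start; "moment": the same for the moment, N m; "finger_gap": finger opening in m.
Only numpy, scipy, OpenCV 4.12 (cv2) and the standard library are available. Lean on these libraries where they do the work, as an engineer would, in place of code of your own. Each camera call takes 0.05 s, during which the arm holds its last target.

## Working session

There is one attempt and no reset: what is moved stays moved. The work goes in short steps, Python scripts to look and compute and a shell command to move; the robot and the scene stay as the last step left them, time stands still between calls to the robot, and variables do not carry over. Pictures are saved under pics/ and viewed, and the job is handed in when it is done.

```bash
mkdir -p pics
cat > h.py <<'E'
import numpy as np, cv2
from bench import get_state, vision
from scipy.spatial.transform import Rotation as R
def grab(name, fn):
    s=get_state(); d=vision.get_image(name)
    if name=='wrist':
        T=np.eye(4); T[:3,:3]=R.from_euler('xyz',s['orientation']).as_matrix(); T[:3,3]=s['tool_pos']
        d['W']=T@d['T_tool_cam']
    else: d['W']=np.array(d['world_from_camera'])
    cv2.imwrite('pics/'+fn+'.png',cv2.cvtColor(d['image'],cv2.COLOR_RGB2BGR))
    np.savez('pics/'+fn+'.npz',image=d['image'],K=d['K'],k1=d['k1'],W=d['W'])
    return d
def ray(d,px):
    K=np.array(d['K'],float);D=np.array([float(d['k1']),0,0,0,0])
    u=cv2.undistortPoints(np.array([[px]],float),K,D)[0,0]
    W=np.array(d['W']); return W[:3,3], W[:3,:3]@np.array([u[0],u[1],1])
def onz(d,px,z):
    o,r=ray(d,px); return o+r*(z-o[2])/r[2]
def proj(d,P):
    W=np.linalg.inv(np.array(d['W'])); rv,_=cv2.Rodrigues(W[:3,:3])
    return cv2.projectPoints(np.array([P],float),rv,W[:3,3],np.array(d['K'],float),np.array([float(d['k1']),0,0,0]))[0][0,0]
def tri(obs):
    A=np.zeros((3,3));b=np.zeros(3)
    for d,px in obs:
        o,r=ray(d,px);r=r/np.linalg.norm(r);M=np.eye(3)-np.outer(r,r);A+=M;b+=M@o
    return np.linalg.solve(A,b)
def load(fn): return dict(np.load('pics/'+fn+'.npz'))
E
python3 - <<'E'
from h import *
for n in ['scene','side','wrist']:
    d=grab(n,n+'0'); print(n,np.round(d['W'],3).tolist())
print(get_state())
E
```

```text
scene [[-0.733, 0.419, -0.535, 1.355], [0.68, 0.472, -0.562, 0.829], [0.017, -0.776, -0.631, 1.039], [0.0, 0.0, 0.0, 1.0]]
side [[-0.999, -0.045, 0.023, 0.519], [-0.048, 0.711, -0.701, 0.88], [0.015, -0.701, -0.713, 0.966], [0.0, 0.0, 0.0, 1.0]]
wrist [[1.0, 0.001, -0.001, 0.574], [0.001, -0.959, -0.283, 0.073], [-0.002, 0.283, -0.959, 0.371], [0.0, 0.0, 0.0, 1.0]]
{'time': 0.15, 'q': array([-1.50499213e-01,  2.07254174e-01,  1.54263738e+00,  6.15259042e-07,
        1.39349913e+00, -1.50474211e-01]), 'dq': array([ 0.0003154 , -0.00031193, -0.00313979, -0.00042514, -0.00013198,
       -0.00030173]), 'joint_efforts': array([ 5.23460058e-04, -3.83512866e+01, -2.92037880e+01, -1.78299792e-04,
        6.64118095e-03, -5.65601522e-05]), 'tool_pos': array([5.74409687e-01, 7.88494531e-05, 2.30370027e-01]), 'orientation': array([-3.13981504e+00, -2.70135019e-04,  1.57077098e+00]), 'ft_force': array([-0.46325004, -0.09590551,  0.08012476]), 'moment': array([-0.0225494 , -0.01401359, -0.02367979]), 'finger_gap': 0.08520579738811046}
```

View pics/scene0.png

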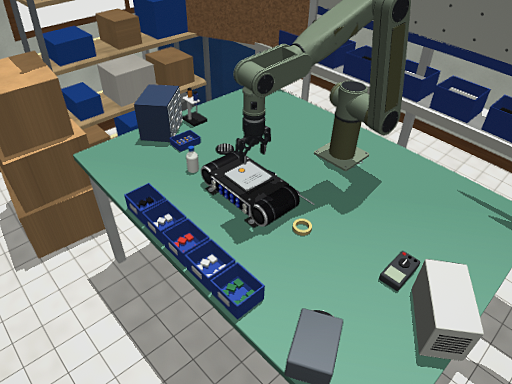

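View pics/side0.png

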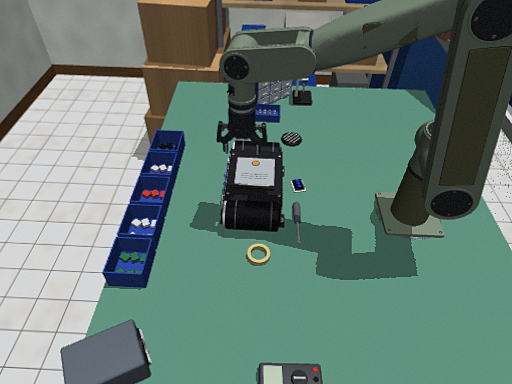

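View pics/wrist0.png

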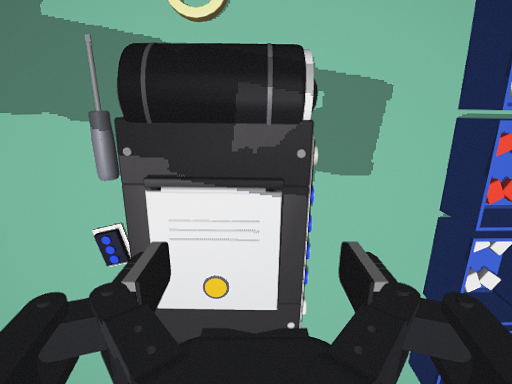

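The scene and side views show the unit near x≈0.55. In the wrist view the orange mark is at (216,287), the cover's hinge edge runs from about (148,190) to (280,192) towards +y, and the blue lamps are on the +x side.

```bash
cat > m.py <<'E'
from h import *
def mark(d):
    hsv=cv2.cvtColor(d['image'],cv2.COLOR_RGB2HSV)
    m=cv2.inRange(hsv,(12,150,120),(28,255,255))
    n,l,s,c=cv2.connectedComponentsWithStats(m)
    return [(s[i].tolist(),c[i].round(1).tolist()) for i in range(1,n) if s[i][4]>8]
if __name__=='__main__':
    D={n:load(n+'0') for n in ['scene','side','wrist']}
    for n,d in D.items():
        print(n)
        for s,c in mark(d): print(s,c,onz(d,c,.108).round(4))
    w=D['wrist']
    hsv=cv2.cvtColor(w['image'],cv2.COLOR_RGB2HSV)
    m=cv2.inRange(hsv,(0,0,170),(180,60,255)); 
    n,l,s,c=cv2.connectedComponentsWithStats(m)
    i=l[240,180]; print(s[i],c[i])
    cs,_=cv2.findContours((l==i).astype(np.uint8),0,2)
    k=max(cs,key=cv2.contourArea)
    ap=cv2.approxPolyDP(k,8,True)[:,0]
    for p in ap: print(p,onz(w,p,.108).round(4))
E
python3 m.py
```

```text
scene
[188, 91, 4, 6, 17] [189.2, 93.1] [ 0.2877 -0.8171  0.108 ]
[239, 169, 6, 3, 15] [241.3, 169.9] [ 0.534  -0.1117  0.108 ]
side
[252, 161, 7, 4, 22] [255.2, 162.6] [ 0.5337 -0.1117  0.108 ]
wrist
[205, 278, 22, 19, 321] [215.3, 287.1] [ 0.533  -0.1079  0.108 ]
[  145   188   136   122 13863] [217.57007863 245.38678497]
[145 191] [ 0.4701 -0.0025  0.108 ]
[150 242] [ 0.4694 -0.0558  0.108 ]
[169 245] [ 0.4883 -0.0591  0.108 ]
[158 307] [ 0.4697 -0.1335  0.108 ]
[276 309] [ 0.5977 -0.1353  0.108 ]
[280 197] [ 0.5986 -0.0084  0.108 ]
```

```bash
python3 -m jog '[[1,0,0,0,0.15],[1,-10,-5,0,0.3],[1,-30,-10,0,0.45],[1,-50,-20,0,0.6],[1,-70,-30,0,0.75],[1,-90,-40,0,0.9],[1,-109,-41,0,1.05],[1,-109,-41,10,1.2],[1,-109,-41,20,1.35],[1,-109,-41,30,1.49]]'
python3 -m jog '[[1,0,0,0,0.04],[1,0,0,0,0.0808],[1,0,0,0,0.0808]]'
python3 - <<'E'
from h import *
for n in ['side','wrist']: grab(n,n+'1')
s=get_state(); print(s)
E
```

```text
time: 1.15
tool_pos: [0.5337, -0.1092, 0.2006]
orientation: [-3.141, 0.0, 0.074]
ft_force: [-0.3, 0.7, -0.6]
finger_gap: -0.0
time: 1.45
tool_pos: [0.5336, -0.1089, 0.2008]
orientation: [-3.141, 0.001, 0.0]
ft_force: [-0.9, -0.2, -0.3]
finger_gap: 0.0
{'time': 1.55, 'q': array([-3.60182611e-01,  1.70113520e-01,  1.64917769e+00,  2.88738608e-05,
        1.32280947e+00,  1.20973987e+00]), 'dq': array([ 0.00037082, -0.00470657, -0.00194088, -0.00269163,  0.00071193,
        0.00160344]), 'joint_efforts': array([-1.06428220e-02, -3.57701075e+01, -2.82703274e+01, -6.51295159e-04,
        4.47553553e-03,  9.50019486e-03]), 'tool_pos': array([ 0.53384212, -0.10893105,  0.20104848]), 'orientation': array([-3.14138700e+00,  4.65383652e-04,  8.66798184e-04]), 'ft_force': array([-0.19602702, -0.27366491,  0.49559036]), 'moment': array([ 0.01979353, -0.01385404, -0.00595868]), 'finger_gap': -6.0976003115789155e-05}
```

View pics/wrist1.png

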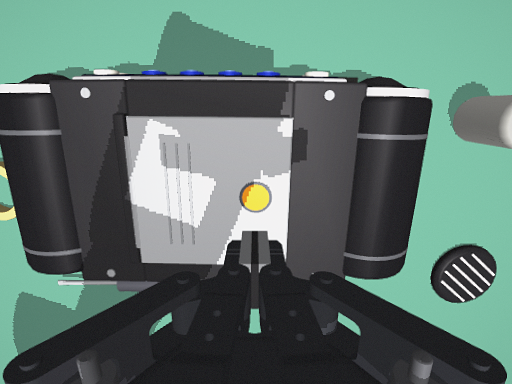

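View pics/side1.png

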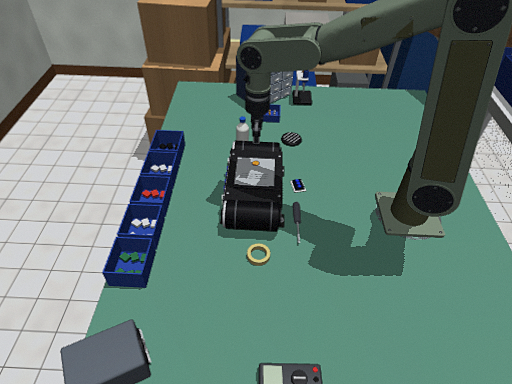

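The mark is at about (255,197) in the new wrist view, in line with the closed fingers. The cover is still shut and the unit hasn't moved.

Run:
```python
from h import *
from m import mark
import numpy as np
d=load('wrist1')
hsv=cv2.cvtColor(d['image'],cv2.COLOR_RGB2HSV)
m=cv2.inRange(hsv,(5,120,120),(32,255,255)); m[:, :225]=0; m[:,300:]=0
M=cv2.moments(m,True); c=(M['m10']/M['m00'],M['m01']/M['m00']); print(c,M['m00'],onz(d,c,.108).round(4))
for p in [(126,116),(292,118),(290,240),(133,262),(129,262)]: print(p,onz(d,p,.108).round(4))
```

```text
(255.03085299455535, 196.97277676950998) 551.0 [ 0.5333 -0.1085  0.108 ]
(126, 116) [ 0.5999 -0.0067  0.108 ]
(292, 118) [ 0.5982 -0.1374  0.108 ]
(290, 240) [ 0.4934 -0.1396  0.108 ]
(133, 262) [0.4707 0.003  0.108 ]
(129, 262) [0.4707 0.0068 0.108 ]
```

```bash
python3 -m jog '[[1,0,0,25,0],[1,0,0,50,0],[1,0,0,70,0],[1,0,0,80,0],[1,0,0,86,0],[1,0,0,88,0],[1,0,0,89,0],[1,0,0,89,0]]'
python3 -m jog '[[1,0,0,1,0],[1,0,0,2,0],[1,0,0,3,0],[1,0,0,4,0],[1,0,0,4,0]]'
```

```text
time: 2.35
tool_pos: [0.5347, -0.1093, 0.1132]
orientation: [3.141, -0.002, 0.0]
ft_force: [-1.0, -0.9, -0.2]
finger_gap: 0.0
time: 2.85
tool_pos: [0.5341, -0.1091, 0.1084]
orientation: [3.141, -0.0, 0.0]
ft_force: [0.3, -0.4, 0.8]
finger_gap: 0.0002
```

```bash
python3 -m jog '[[1,0,0,1,0],[1,0,0,2,0],[1,0,0,2,0]]'
python3 -m jog '[[1,0,0,1,0],[1,0,0,2,0],[1,0,0,2,0]]'
```

```text
time: 3.15
tool_pos: [0.5341, -0.1091, 0.1063]
orientation: [3.141, -0.0, -0.0]
ft_force: [-0.2, -0.3, 2.4]
finger_gap: -0.0004
time: 3.45
tool_pos: [0.5341, -0.1091, 0.1042]
orientation: [3.141, -0.0, -0.0]
ft_force: [-0.1, -0.4, 1.7]
finger_gap: -0.0002
```

```bash
python3 -m jog '[[1,0,0,0.5,0],[1,0,0,1,0],[1,0,0,1,0]]'
python3 -m jog '[[1,0,0,0.5,0],[1,0,0,1,0],[1,0,0,1,0]]'
```

```text
time: 3.75
tool_pos: [0.5341, -0.1091, 0.1033]
orientation: [3.141, -0.0, 0.0]
ft_force: [0.7, -0.7, 3.0]
finger_gap: 0.0
time: 4.05
tool_pos: [0.5341, -0.1091, 0.1028]
orientation: [3.141, -0.0, 0.0]
ft_force: [-1.8, -0.2, 5.0]
finger_gap: 0.0001
```

```bash
python3 -m jog '[[1,0,0,0.5,0],[1,0,0,1,0],[1,0,0,1,0]]'
```

```text
time: 4.35
tool_pos: [0.5342, -0.1091, 0.1024]
orientation: [3.141, -0.0, 0.0]
ft_force: [-2.9, -0.9, 9.0]
finger_gap: -0.0002
```

```bash
python3 -m jog '[[1,0,5,-20,0],[1,0,25,-50,0],[1,0,55,-80,0],[1,0,85,-110,0],[1,0,100,-130,0],[1,0,100,-140,0],[1,0,100,-140,0],[1,0,100,-140,0],[1,0,100,-140,0],[1,0,100,-140,0]]'
python3 -m jog '[[1,0,0,0,0],[1,0,0,0,0],[1,0,0,0,0],[1,0,0,0,0],[1,0,0,0,0],[1,0,0,0,0],[1,0,0,0,0],[1,0,0,0,0],[1,0,0,0,0],[1,0,0,0,0]]'
python3 - <<'E'
from h import *
for n in ['side','wrist','scene']: grab(n,n+'2')
E
```

```text
time: 5.35
tool_pos: [0.5333, -0.2077, 0.2396]
orientation: [-3.14, 0.003, 0.001]
ft_force: [-0.7, -0.3, -0.3]
finger_gap: -0.0003
time: 6.35
tool_pos: [0.534, -0.209, 0.2413]
orientation: [-3.142, 0.0, 0.0]
ft_force: [-0.2, -0.5, -0.1]
finger_gap: -0.0001
```

View pics/wrist2.png

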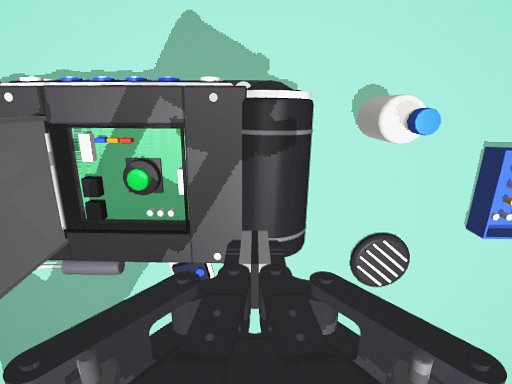

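View pics/side2.png

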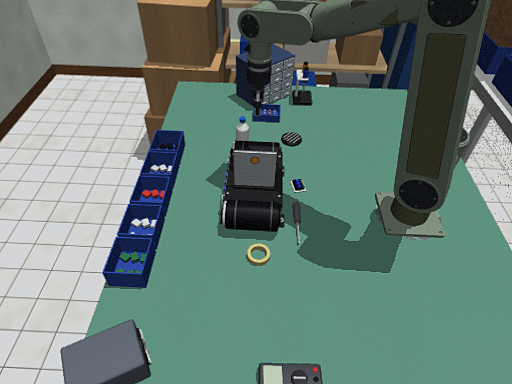

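View pics/scene2.png

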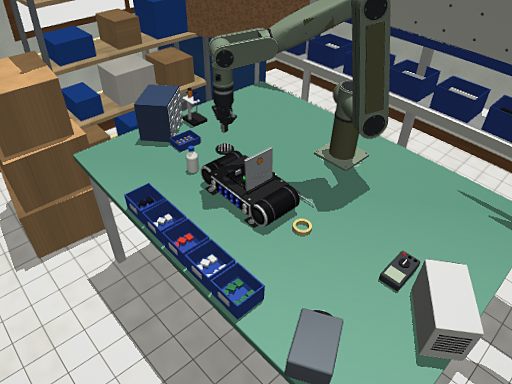

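The cover is wide open in all three views. In the wrist view the green button cap is at about (138,180).

Run:
```python
from h import *
d=load('wrist2')
hsv=cv2.cvtColor(d['image'],cv2.COLOR_RGB2HSV)
m=cv2.inRange(hsv,(50,200,120),(70,255,255)); m[:150]=0;m[210:]=0;m[:,:115]=0;m[:,175:]=0
n,l,s,c=cv2.connectedComponentsWithStats(m)
for i in range(1,n):
    if s[i][4]>20: print(s[i],c[i],onz(d,c[i],.09).round(4),[onz(d,(s[i][0]+a*s[i][2],c[i][1]),.09).round(4)[1] for a in (0,1)],[onz(d,(c[i][0],s[i][1]+a*s[i][3]),.09).round(4)[0] for a in (0,1)])
for n in ['side','scene']:
    d=load(n+'2')
    hsv=cv2.cvtColor(d['image'],cv2.COLOR_RGB2HSV)
    m=cv2.inRange(hsv,(5,100,60),(28,255,255)); 
    k,l,s,c=cv2.connectedComponentsWithStats(m)
    for i in range(1,k):
        if s[i][4]>8 and 230<c[i][0]<300 and 130<c[i][1]<190: print(n,s[i],c[i]); 
import cv2
d=load('wrist2');cv2.imwrite('pics/crop2.png',cv2.cvtColor(cv2.resize(d['image'][110:250,40:220],None,fx=4,fy=4),cv2.COLOR_RGB2BGR))
```

```text
[127 168  23  22 321] [137.73520249 179.74143302] [ 0.5341 -0.0861  0.09  ] [np.float64(-0.0747), np.float64(-0.099)] [np.float64(0.5466), np.float64(0.523)]
side [251 157   8   7  40] [254.5 160. ]
scene [257 158   5   6  22] [259.31818182 160.45454545]
```

View pics/crop2.png

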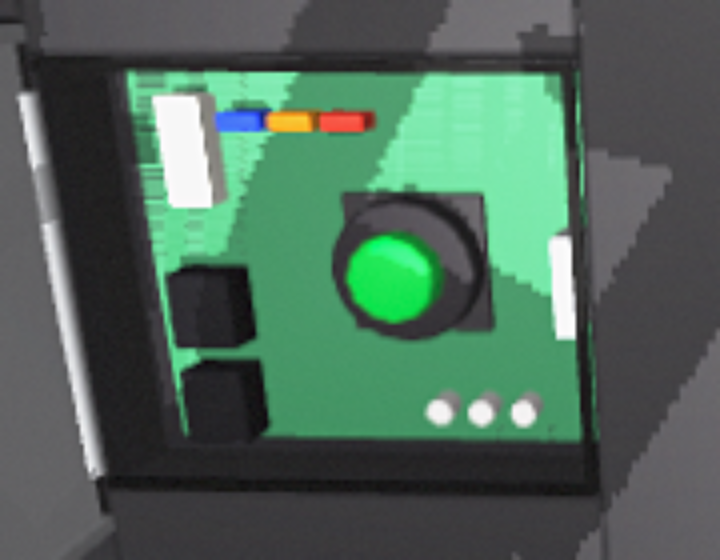

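```bash
python3 -m jog '[[1,0,-25,0,0],[1,0,-60,0,0],[1,0,-95,0,0],[1,0,-115,10,0],[1,0,-123,40,0],[1,0,-123,75,0],[1,0,-123,110,0],[1,0,-123,130,0],[1,0,-123,142,0],[1,0,-123,142,0]]'
python3 - <<'E'
from h import *
print(tri([(load('side2'),(254.5,160)),(load('scene2'),(259.3,160.5))]))
E
python3 -m jog '[[1,0,0,2,0],[1,0,0,4,0],[1,0,0,6,0],[1,0,0,8,0],[1,0,0,9,0],[1,0,0,10,0],[1,0,0,10,0]]'
```

```text
time: 7.5
tool_pos: [0.5327, -0.0856, 0.0976]
orientation: [-3.14, 0.004, -0.0]
ft_force: [0.2, 0.3, 0.1]
finger_gap: -0.0
[ 0.53461512 -0.00986821  0.20749064]
time: 8.2
tool_pos: [0.5339, -0.086, 0.0892]
orientation: [-3.141, 0.0, 0.0]
ft_force: [-0.0, 0.4, 0.0]
finger_gap: 0.0003
```

```bash
python3 -m jog '[[1,0,0,1,0],[1,0,0,2,0],[1,0,0,3,0],[1,0,0,3,0]]'
python3 -m jog '[[1,0,0,1,0],[1,0,0,2,0],[1,0,0,2,0]]'
```

```text
time: 8.6
tool_pos: [0.534, -0.086, 0.0864]
orientation: [3.142, 0.0, 0.0]
ft_force: [-0.9, 1.4, 2.6]
finger_gap: 0.0002
time: 8.9
tool_pos: [0.534, -0.086, 0.0844]
orientation: [-3.142, 0.0, -0.0]
ft_force: [-1.9, 0.7, 5.2]
finger_gap: -0.0002
```

```bash
python3 -m jog '[[1,0,0,0.5,0],[1,0,0,1,0],[1,0,0,1,0]]'
python3 -m jog '[[1,0,0,0.5,0],[1,0,0,1,0],[1,0,0,1,0]]'
```

```text
time: 9.2
tool_pos: [0.5341, -0.086, 0.084]
orientation: [3.142, 0.0, 0.0]
ft_force: [-4.0, 1.1, 9.2]
finger_gap: 0.0001
time: 9.5
tool_pos: [0.5341, -0.0861, 0.0839]
orientation: [3.141, 0.0, 0.0]
ft_force: [-5.8, 1.7, 12.9]
finger_gap: 0.0
```

```bash
python3 -m jog '[[1,0,0,-20,0],[1,0,0,-60,0],[1,0,0,-100,0],[1,0,0,-140,0],[1,0,0,-180,0],[1,0,0,-205,0],[1,0,-20,-205,0],[1,0,-60,-205,0],[1,0,-100,-205,0],[1,0,-100,-205,0]]'
python3 -m jog '[[1,0,-30,0,0],[1,0,-46,0,0],[1,0,-46,0,0],[1,0,-46,0,0]]'
python3 - <<'E'
from h import *
for n in ['wrist','side','scene']: grab(n,n+'3')
E
```

```text
time: 10.5
tool_pos: [0.5338, 0.018, 0.2867]
orientation: [-3.139, -0.0, 0.005]
ft_force: [0.1, -1.1, -0.2]
finger_gap: -0.0003
time: 10.9
tool_pos: [0.5341, 0.0594, 0.2868]
orientation: [3.141, 0.0, 0.0]
ft_force: [-0.6, -0.3, -0.2]
finger_gap: 0.0001
```

View pics/wrist3.png

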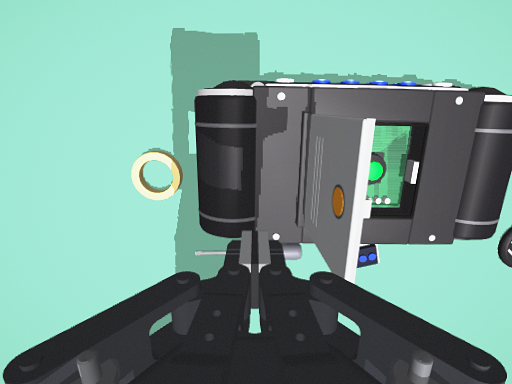

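View pics/scene3.png

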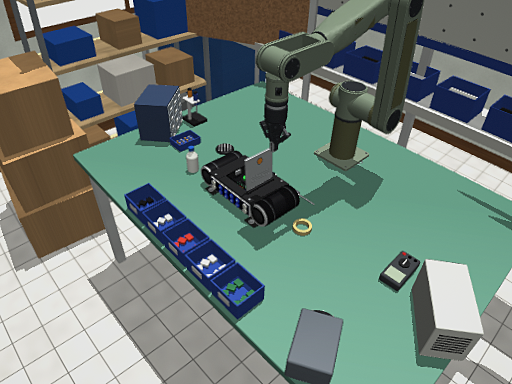

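The cover is still wide open, with the mark at (338,201) in the wrist view. The closed fingers hang clear on the hinge side.

Run:
```python
from h import *
d=load('wrist3');s=d
for Y in (-.01,-.008):
    o,r=ray(d,(338,201)); print(o+r*(Y-o[1])/r[1])
# tip width
print([ (np.array(onz(d,p,.2868))) for p in [(241,232),(270,232)]])
y0,z0=.0600,.2870
w=.013
for th in np.arange(1.5,-.01,-.1):
    r=.095+(1.5-th)/1.5*.025
    c=np.array([-.0055-r*np.cos(th)+.004*np.sin(th), .104+r*np.sin(th)+.004*np.cos(th)])
    y=c[0]+w; z=c[1]
    print(round(th,2),round(y,3),round(z,3),'ty',round((y0-y)*1e3),'tz',round((z0-z)*1e3))
```

```text
[ 0.53116976 -0.01        0.1971154 ]
[ 0.53330678 -0.008       0.20365725]
[array([0.5432051 , 0.06735568, 0.2868    ]), array([0.54321657, 0.05202747, 0.2868    ])]
1.5 0.005 0.199 ty 55 tz 88
1.4 -0.005 0.2 ty 65 tz 87
1.3 -0.015 0.2 ty 75 tz 87
1.2 -0.025 0.199 ty 85 tz 88
1.1 -0.035 0.196 ty 95 tz 91
1.0 -0.045 0.193 ty 105 tz 94
0.9 -0.055 0.189 ty 115 tz 98
0.8 -0.064 0.183 ty 124 tz 104
0.7 -0.073 0.177 ty 133 tz 110
0.6 -0.081 0.169 ty 141 tz 118
0.5 -0.089 0.161 ty 149 tz 126
0.4 -0.095 0.152 ty 155 tz 135
0.3 -0.101 0.142 ty 161 tz 145
0.2 -0.106 0.131 ty 166 tz 156
0.1 -0.11 0.12 ty 170 tz 167
-0.0 -0.113 0.108 ty 173 tz 179
```

```bash
python3 -m jog '[[1,0,0,30,0],[1,0,0,65,0],[1,0,10,88,0],[1,0,30,88,0],[1,0,45,88,0],[1,0,55,88,0],[1,0,60,88,0],[1,0,65,88,0],[1,0,70,87,0],[1,0,75,87,0]]'
python3 -m jog '[[1,0,5,0,0],[1,0,10,1,0],[1,0,15,1,0],[1,0,25,4,0],[1,0,35,7,0],[1,0,35,7,0]]'
python3 - <<'E'
from h import *
grab('side','side4');grab('scene','scene4')
E
```

```text
time: 12.05
tool_pos: [0.5342, -0.0149, 0.2007]
orientation: [-3.141, -0.001, 0.001]
ft_force: [0.3, 1.6, -0.1]
finger_gap: 0.0002
time: 12.65
tool_pos: [0.5338, -0.0518, 0.1928]
orientation: [3.14, 0.001, -0.002]
ft_force: [-0.2, 0.9, 1.0]
finger_gap: -0.0001
```

View pics/scene4.png

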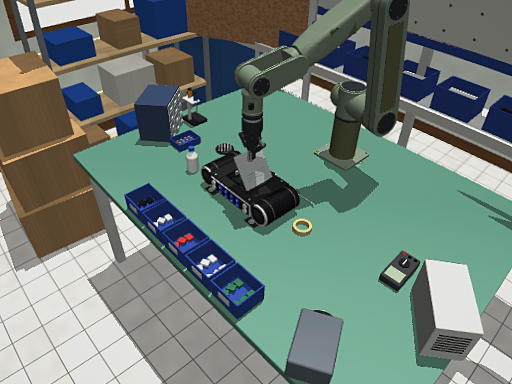

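The cover is about half over and following the fingertip, with only light force. I'll carry on along the arc.

```bash
python3 -m jog '[[1,0,10,4,0],[1,0,19,10,0],[1,0,27,16,0],[1,0,35,24,0],[1,0,42,32,0],[1,0,48,41,0],[1,0,53,51,0],[1,0,57,60,0],[1,0,58,65,0],[1,0,58,65,0]]'
python3 -m jog '[[1,0,0,3,0],[1,0,0,6,0],[1,0,1,9,0],[1,0,1,12,0],[1,0,1,14,0],[1,0,1,15,0],[1,0,1,15,0]]'
```

```text
time: 13.75
tool_pos: [0.5336, -0.1087, 0.1274]
orientation: [3.141, 0.001, -0.0]
ft_force: [-1.1, 0.1, 2.5]
finger_gap: 0.0004
time: 14.45
tool_pos: [0.5342, -0.1091, 0.1133]
orientation: [3.141, -0.0, 0.0]
ft_force: [0.2, -2.9, 2.5]
finger_gap: 0.0
```

Next, a slow press in to the stop.

```bash
python3 -m jog '[[1,0,0,1,0],[1,0,0,2,0],[1,0,0,3,0],[1,0,0,4,0],[1,0,0,5,0],[1,0,0,6,0],[1,0,0,7,0],[1,0,0,8,0],[1,0,0,8,0]]'
python3 -m jog '[[1,0,0,0.5,0],[1,0,0,1,0],[1,0,0,1.5,0],[1,0,0,2,0],[1,0,0,2,0]]'
```

```text
time: 15.35
tool_pos: [0.5337, -0.1085, 0.1048]
orientation: [-3.141, 0.001, -0.0]
ft_force: [0.0, -0.8, 1.2]
finger_gap: -0.0
time: 15.85
tool_pos: [0.5337, -0.1086, 0.1031]
orientation: [-3.141, 0.001, -0.0]
ft_force: [0.1, 0.7, 2.0]
finger_gap: -0.0001
```

```bash
python3 -m jog '[[1,0,0,0.5,0],[1,0,0,1,0],[1,0,0,1,0]]'
python3 -m jog '[[1,0,0,0.5,0],[1,0,0,1,0],[1,0,0,1,0]]'
```

```text
time: 16.15
tool_pos: [0.5338, -0.1086, 0.1027]
orientation: [-3.141, 0.001, 0.0]
ft_force: [-0.5, 0.7, 5.9]
finger_gap: -0.0002
time: 16.45
tool_pos: [0.5339, -0.1086, 0.1023]
orientation: [-3.141, 0.001, 0.0]
ft_force: [-3.2, 2.1, 9.1]
finger_gap: -0.0001
```

The force rises and z stalls just as it did at the first stop. I'll release straight up and out toward -y.

```bash
python3 -m jog '[[1,0,0,-5,0],[1,0,0,-20,0],[1,0,20,-50,0],[1,0,50,-80,0],[1,0,80,-110,0],[1,0,100,-130,0],[1,0,100,-140,0],[1,0,100,-140,0],[1,0,100,-140,0],[1,0,100,-140,0]]'
python3 -m jog '[[1,0,0,0,0],[1,0,0,0,0],[1,0,0,0,0],[1,0,0,0,0],[1,0,0,0,0],[1,0,0,0,0],[1,0,0,0,0],[1,0,0,0,0],[1,0,0,0,0],[1,0,0,0,0]]'
python3 - <<'E'
from h import *
from m import mark
for n in ['side','wrist','scene']: 
    d=grab(n,n+'5')
    for s,c in mark(d): print(n,s,c,onz(d,c,.108).round(4))
E
```

```text
time: 17.45
tool_pos: [0.533, -0.2075, 0.2392]
orientation: [-3.139, 0.003, 0.001]
ft_force: [0.1, -0.7, -0.6]
finger_gap: 0.0001
time: 18.45
tool_pos: [0.534, -0.209, 0.2413]
orientation: [-3.142, 0.0, 0.0]
ft_force: [-0.6, 0.2, -0.9]
finger_gap: -0.0
side [252, 161, 7, 4, 22] [255.2, 162.6] [ 0.5337 -0.1117  0.108 ]
wrist [143, 174, 22, 23, 400] [153.5, 185.3] [ 0.5329 -0.1087  0.108 ]
scene [188, 91, 4, 6, 15] [189.3, 92.9] [ 0.2859 -0.8187  0.108 ]
scene [239, 169, 6, 3, 14] [241.2, 169.9] [ 0.5343 -0.1119  0.108 ]
```

View pics/wrist5.png

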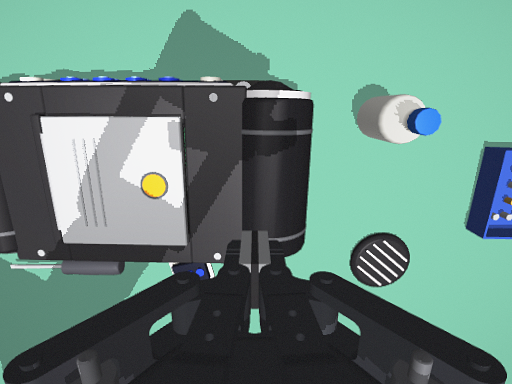

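View pics/scene5.png

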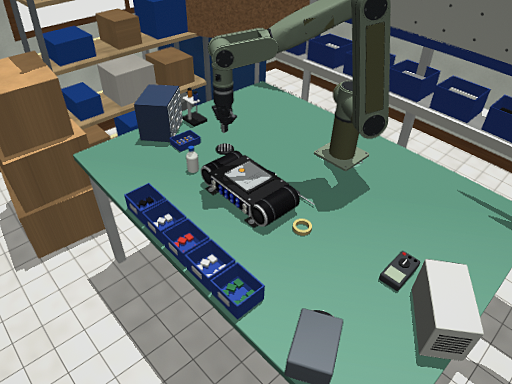

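View pics/side5.png

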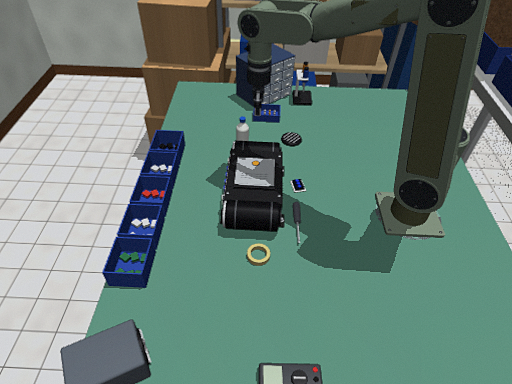

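Two seconds after release the cover is still shut. The mark is at the same pixels as at the start ((255,163) in the side view, (241,170) in the scene view), and neither the unit nor the other items have moved.

Run:
```python
from bench import ticket
print(ticket.sign_off())
```

```text
the job is handed in; nothing more can be done
None
```

The self-test sequence is done in the order asked, and I handed it in at about 18.6 s of robot time.

1. **Opening:** I pressed the cover at the orange mark until it met its stop, with z stalling at 0.1024 m and about 9 N. It sprang wide open when I let go.
2. **Button:** I pressed the green button until it would go no further, with the fingertip stopping at z = 0.084 m and about 13 N. That tip height and the sharp rise in force are my only evidence that it was fully down, as the joint angles and button travel can't be read directly.
3. **Closing:** I pushed the cover over by its outer face and pressed it in to the same stop (z = 0.1023 m, about 9 N), then let go.

About 2 s after release, the cover was still shut with the arm clear of everything. In the side and scene views the mark was within 0.1 pixel of where it started, so the unit hasn't shifted measurably. The other items look untouched in those pictures.

The cameras disagree by about 3 mm on the mark's y position (−0.109 m from the wrist, −0.112 m from the fixed cameras). I used the wrist value. No check failed.

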